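# Fetch the solder spool from behind the stock

### The job

The solder spool stands at the back of the wooden stock box, hemmed in by the bottle, the square tin and the jar. Stand all three upright in the grey side tray, leaving the spool where it is until they are out; then set the spool upright on the middle of the rubber mat, and only then put bottle, tin and jar back upright, each on the very spot in the box where it stood at the start. Tip nothing over, and leave the pliers, the tape roll and the tape measure alone.

Things in the scene. Friction and masses are not known exactly. Their poses are not given: they have to be found in the camera images.
- bottle: amber glass bottle with paper label and black cap: round body 48 mm in diameter and straight up to 74 mm, then shoulder and cap (28 mm wide), 104 mm tall in all; about 0.22 kg; loose. Origin at the centre of its underside, z up. Starts in the stock box.
- tin: square can of bare metal with a small round dark cap in the middle of its top: 48 x 48 mm, body 98 mm tall, 110 mm with cap; about 0.25 kg; loose. Origin at the centre of its underside, x and y square to its sides. Starts in the stock box, nearly square with it (within 0.1 rad).
- jar: white round plastic jar with a flat steel lid: body 54 mm in diameter up to 70 mm, lid 57 mm in diameter from 70 to 86 mm (its top); about 0.20 kg; loose. Origin at the centre of its underside. Starts in the stock box.
- spool: spool of solder standing on end: two grey flanges 56 mm in diameter (0 to 8 mm and 32 to 42 mm up) with silvery solder 51 mm in diameter between them, 42 mm tall; about 0.30 kg; loose. Origin at the centre of its underside. Starts at the back of the stock box, in the middle, with some 8 to 20 mm to its neighbours.
- stock_box: dark wooden box, no lid, fixed, 160 mm deep (x), 236 wide (y); floor 10 mm thick; 10 mm walls, 35 high, at the back (+x) and sides, open at the front (-x, to the robot). Origin under its centre. Four pale 62 mm spots on its floor, at (x 30, y 0) mm for the spool and (30, 68), (30, -68), (-36, 0), where bottle, tin and jar start in any arrangement, within 6 mm of the spot's centre.
- tray: grey side tray, fixed, 285 mm (its x) by 125 mm (its y), floor 5 mm thick, rim 5 mm thick and 16 mm high. Origin under its centre. Empty at the start; it lies to the left or the right of the stock box, the mat on the other side.
- mat: round black rubber mat, fixed, 100 mm in diameter, 4 mm thick. Origin at the centre of its underside.
- pliers: bystander: pliers with blue handles lying flat beyond the stock box, about 150 mm long, 20 mm high. Leave alone.
- tape_roll: bystander: pale paper tape roll lying flat, 90 mm in diameter, 25 mm high. Origin at the centre of its underside. Leave alone.
- tape_measure: bystander: black tape measure with yellow sides, 65 x 38 x 60 mm high. Origin at the centre of its underside. Leave alone.
Mind the look-alikes: they are no part of the job. What is shaped like the spool but green is not meant. Leave any purple look-alike of the tin alone.

How it is judged:
By the outcome, as a careful person would: the job done as asked, in the order asked, and still so for the second after the job is handed in, with the robot touching nothing.
It also fails if it takes over 141 s, if anything falls off the work surface, if the arm or the gripper's body presses on something with over 40 N, if the wrist force passes 120 N, or if a joint passes its speed limit or range.

### The arm

A 6-joint arm with a two-finger parallel gripper is mounted at the origin on the work surface. World frame = base frame: x ahead of the robot, y to its left, z up, the work surface at z = 0. Lengths are in m, angles in rad, forces in N, time in s.
With the tool pointing down it reaches from about 0.4 to 0.925 m from the base axis. Payload 3.4 kg.
Tool frame: the origin (TCP) lies between the finger pads; the fingertips stand 14 mm ahead of it and the grasp point (between the pads) lies 5 mm behind it; z points along the fingers, y is the line along which they close (so a half turn about z gives the same grasp; the last joint's range is limited). The gripper opens to 85 mm and grips with 20 to 120 N. Pads are 22 mm wide; open, the fingers measure 114 mm over their backs; the gripper's body (76 mm by 85 mm) begins 54 mm behind the grasp point. The pads swing forward as they close: fully open they stand 13 mm farther back than shut.
Start: joints at [-1.232, 0.307, 1.506, -0, 1.328, -0.073], TCP at [0.231, -0.527, 0.225] pointing down, gripper open.
Joint ranges: [-3.12, 3.12], [-1.05, 2.28], [0.14, 2.33], [-1.42, 4.57], [0.1, 2.73], [-2.68, 2.68]. Speed limits (rad/s): [2.57, 2.57, 3.14, 3.14, 3.14, 3.14].

### API

Orientations are given as a 3x3 rotation matrix whose columns are the frame's x, y, z axes.
In Python, from rig import ctrl, vision gives the robot as it stands. The module is installed in compiled form; this text tells all that it offers.
- The arm moves only by the shell command python3 -m pendant 'ROWS' [FORCE]. ROWS is JSON, a list of rows, each a list of 3 entries, a list of its own where there are three numbers: the turn, a rotation vector about the world's x, y, z in degrees, then the shift along the world's x, y, z in mm, then the opening, from 0 (shut) to 1 (fully open). A call has 1 to 10 rows; each row is the pose to reach, as a shift and turn from the pose commanded when the call began; what a row does not reach only later rows make up. A row lasts 1/12 s, in which the tool goes at most 41.7 mm and 7.16 degrees, less where a joint would pass 70% of its speed; a pose out of reach is approached as far as the arm can. A call with a gripper value outside its range is refused whole. The fingers move at their own pace and stop on an object; FORCE is the grip in N (left out, the last holds). Time passes only in rows, so rows that repeat a pose let the fingers close. It gives the time, the measured TCP pose, the force, the opening and the grip force at its end, in the units of the state.
- ctrl.observe(): the state, without advancing time (a new reading comes with each control period).
- vision.get_image(name): name is "scene" or "top"; returns (picture, depth): 400x640x3 uint8, red, green, blue; 400x640 float32, m along the optical axis (not along the pixel's ray), 0 where there is no reading.
- vision.camera_params(name): a dict with "fx", "fy", "cx", "cy" (pixels), "pose" (4x4, takes a point from camera to world coordinates). Camera axes: x right, y up, looking along -z (the intrinsics and any distortion apply to the point x, -y, -z); pixel columns grow to the right and rows downward; lengths in m; the calibration is good to about 2 mm. A picture is of the moment at which its call begins. camera_params takes no time and is no camera call.
- ctrl.hand_in(): hands the job in; it is judged then, once.
The state is a dict: "time_s": time; "joint_positions": joint angles; "qvel": joint speeds; "joint_torque": joint torques, N m; "position": TCP position; "tcp_rot": TCP orientation; "force": force on the tool from outside, world axes, zero at the start; "wrist_torque": the same for the moment, N m; "gripper_width": finger opening in m; "grip_force": force on a finger pad.
Only numpy, scipy, OpenCV 4.12 (cv2) and the standard library are available. Lean on these libraries where they do the work, as an engineer would, in place of code of your own. Each camera call takes 0.05 s, during which the arm holds its last target. There are 200 camera calls.

## Working session

There is one attempt and no reset: what is moved stays moved. The work goes in short steps, Python scripts to look and compute and a shell command to move; the robot and the scene stay as the last step left them, time stands still between calls to the robot, and variables do not carry over. Pictures are saved under pics/ and viewed, at most 14 in all, crops included, and the job is handed in when it is done.

```bash
mkdir -p pics
cat > h.py <<'E'
import numpy as np, cv2
from rig import ctrl, vision
def grab(n,tag):
    im,d=vision.get_image(n); cv2.imwrite(f'pics/{n}_{tag}.png',im[:,:,::-1]); np.savez(f'pics/{n}_{tag}.npz',im=im,d=d); return im,d
def ray(n,u,v):
    p=vision.camera_params(n); P=np.array(p['pose'])
    d=P[:3,:3]@np.array([(u-p['cx'])/p['fx'],-(v-p['cy'])/p['fy'],-1.]); return P[:3,3],d
def onz(n,u,v,z):
    o,d=ray(n,u,v); return o+d*(z-o[2])/d[2]
def cloud(n,d):
    p=vision.camera_params(n); P=np.array(p['pose']); v,u=np.mgrid[:d.shape[0],:d.shape[1]]
    c=np.stack([(u-p['cx'])/p['fx']*d,-(v-p['cy'])/p['fy']*d,-d],-1)
    return c@P[:3,:3].T+P[:3,3]
E
python3 - <<'E'
from h import *
for n in('scene','top'):
    grab(n,'0'); print(vision.camera_params(n))
s=ctrl.observe(); print(s['position'],s['tcp_rot'],s['time_s'],s['gripper_width'])
E
```

```text
{'fx': 363.08683292371074, 'fy': 363.08683292371074, 'cx': 318.8787920593949, 'cy': 204.75631263272524, 'pose': array([[ 1.48586768e-02, -6.58108777e-01,  7.52776233e-01,
         1.09963077e+00],
       [ 9.99889164e-01,  1.04855023e-02, -1.05694475e-02,
        -1.69262466e-02],
       [-9.37390780e-04,  7.52849847e-01,  6.58191636e-01,
         5.55341293e-01],
       [ 0.00000000e+00,  0.00000000e+00,  0.00000000e+00,
         1.00000000e+00]])}
{'fx': 403.31928723712736, 'fy': 403.31928723712736, 'cx': 313.0696316000246, 'cy': 201.1614905168025, 'pose': array([[ 0.01031009,  0.99812747, -0.06029302,  0.48961276],
       [-0.99986359,  0.01106856,  0.0122593 , -0.00360939],
       [ 0.0129037 ,  0.0601584 ,  0.99810544,  0.86606   ],
       [ 0.        ,  0.        ,  0.        ,  1.        ]])}
[ 0.23042007 -0.52610244  0.22376611] [[ 9.16014567e-01  4.01144489e-01 -6.41129326e-04]
 [ 4.01144985e-01 -9.16012894e-01  1.75487036e-03]
 [ 1.16673843e-04 -1.86467262e-03 -9.99998255e-01]] 0.1 0.08522264587549491
```

View pics/top_0.png

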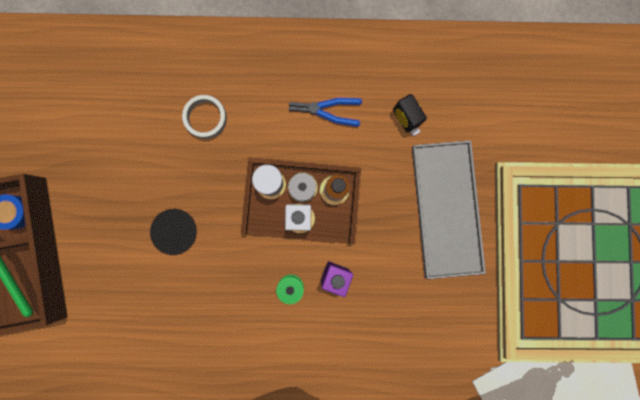

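View pics/scene_0.png

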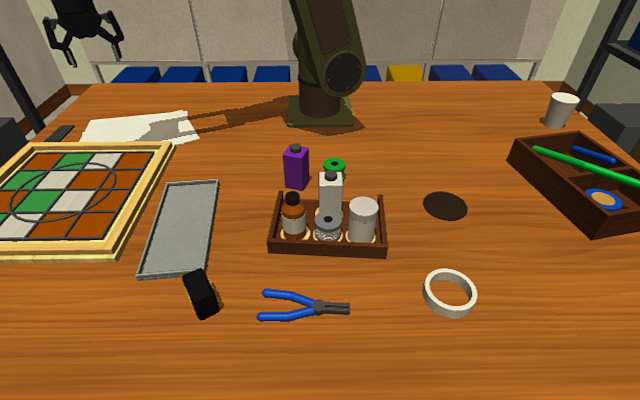

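Top view: the jar is at (267,180), the grey spool at (302,187), the bottle at (338,186) and the tin at (298,217). The tray is on the right (448,210) and the mat on the left (173,232). Look-alikes are the green spool at (290,290) and the purple tin at (337,280). The targets are the grey spool (302,187) and the bare-metal tin (298,217), both inside the box.

```bash
cat > m.py <<'E'
from h import *
def circ(n,im,d,lo,hi,box,z):
    C=cloud(n,d); m=((C[...,2]>lo)&(C[...,2]<hi)).astype(np.uint8)
    b=np.zeros_like(m); u0,v0,u1,v1=box; b[v0:v1,u0:u1]=1; m&=b
    cs,_=cv2.findContours(m,0,2); c=max(cs,key=cv2.contourArea)
    pts=np.array([onz(n,u,v,z)[:2] for u,v in c[:,0]]); 
    (cx,cy),r=cv2.minEnclosingCircle((pts*1000).astype(np.float32)); rr=cv2.minAreaRect((pts*1000).astype(np.float32))
    M=cv2.moments(m,True); q=onz(n,M['m10']/M['m00'],M['m01']/M['m00'],z)
    return np.round(q*1000,1),round(r,1),np.round(rr[0],1),np.round(rr[1],1),round(rr[2],1),int(m.sum()),np.median(C[...,2][m>0]).round(4)
E
python3 - <<'E'
from m import *
z=np.load('pics/top_0.npz'); im,d=z['im'],z['d']
print('jar',circ('top',im,d,.085,.105,(245,155,286,205),.096))
print('bottlecap',circ('top',im,d,.105,.12,(318,165,360,205),.114))
print('tin',circ('top',im,d,.098,.13,(275,195,325,240),.108))
print('spool',circ('top',im,d,.042,.06,(284,168,320,204),.052))
hsv=cv2.cvtColor(im,cv2.COLOR_RGB2HSV)
print('green',circ('top',im,d,.03,.06,(270,270,310,310),.042)); print('purple',circ('top',im,d,.09,.13,(315,255,360,305),.1))
def col(m,box,z):
    b=np.zeros(m.shape,np.uint8);u0,v0,u1,v1=box;b[v0:v1,u0:u1]=m[v0:v1,u0:u1];b=cv2.morphologyEx(b,cv2.MORPH_OPEN,np.ones((3,3)))
    c=max(cv2.findContours(b,0,2)[0],key=cv2.contourArea); c=cv2.convexHull(c)
    p=np.array([onz('top',u,v,z)[:2]*1000 for u,v in c[:,0]],np.float32); r=cv2.minAreaRect(p)
    return np.round(r[0],1),np.round(r[1],1),round(r[2],1)
print('mat',col((hsv[...,2]<60).astype(np.uint8),(140,195,210,265),.004))
print('tray',col((hsv[...,1]<60).astype(np.uint8),(400,130,495,290),.016))
C=cloud('top',d); print('box',col(((C[...,2]>.025)&(C[...,2]<.15)).astype(np.uint8),(225,145,375,250),.035))
for a in((200,120),(330,110),(410,112)):print(a,onz('top',*a,.02)[:2])
big=cv2.resize(im[140:310,220:380,::-1],None,fx=3.5,fy=3.5,interpolation=cv2.INTER_CUBIC); cv2.imwrite('pics/crop0.png',big)
E
```

```text
jar (array([576.8,  75.2,  96. ]), 28.5, array([576.8,  75.6]), array([55.8, 55.5]), 45.9, 686, np.float64(0.0957))
bottlecap (array([565. , -60.5, 114. ]), 13.7, array([565. , -61.1]), array([24.5, 26.3]), 0.7, 169, np.float64(0.1136))
tin (array([504.6,  14.9, 108. ]), 31.3, array([504.4,  14.1]), array([46.9, 47. ]), 0.6, 641, np.float64(0.1081))
spool (array([567.6,   8.5,  52. ]), 27.8, array([567.3,   8.1]), array([52.9, 54.7]), 0.7, 587, np.float64(0.0518))
green (array([358.9,  30.9,  42. ]), 28.2, array([359.3,  31. ]), array([55.9, 52.5]), 0.7, 606, np.float64(0.0417))
purple (array([386. , -60.5, 100. ]), 32.0, array([386.2, -60.4]), array([48.1, 47.9]), 70.1, 650, np.float64(0.098))
mat (array([474. , 282.4]), array([91. , 93.2]), 0.6)
tray (array([ 527.9, -300.3]), array([283.2, 127. ]), 5.5)
box (array([540.9,  10.6]), array([235.6, 159.5]), 85.4)
(200, 120) [0.71040841 0.2274608 ]
(330, 110) [ 0.73581319 -0.0480887 ]
(410, 112) [ 0.73387708 -0.21916198]
```

View pics/crop0.png

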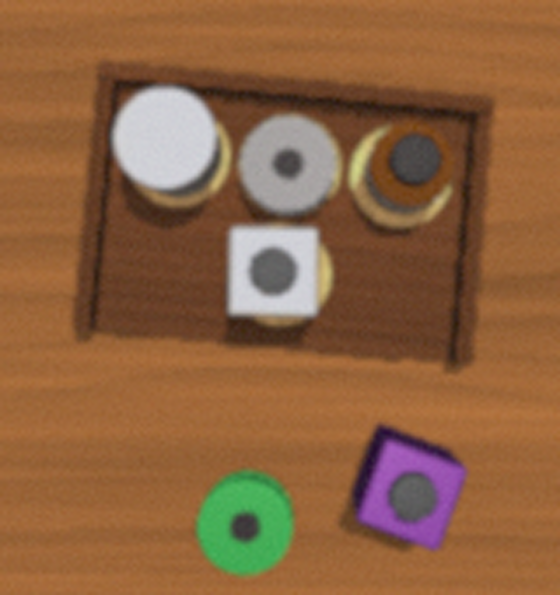

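```bash
python3 -m pendant '[[[0,0,-4],[15,30,0],1],[[0,0,-8],[33,66,0],1],[[0,0,-12],[51,102,0],1],[[0,0,-16],[69,138,0],1],[[0,0,-20],[87,174,0],1],[[0,0,-24],[105,210,0],1],[[0,0,-24],[123,246,0],1],[[0,0,-24],[141,282,0],1],[[0,0,-24],[159,318,0],1],[[0,0,-24],[177,354,0],1]]' 40; python3 -m pendant '[[[0,0,0],[18,34,0],1],[[0,0,0],[36,68,0],1],[[0,0,0],[54,102,0],1],[[0,0,0],[72,136,0],1],[[0,0,0],[86,163,0],1],[[0,0,0],[94,180,0],1],[[0,0,0],[97,186,0],1],[[0,0,0],[97,186,0],1],[[0,0,0],[97,186,0],1]]'; python3 -c "
from h import *
print(ctrl.observe()['tcp_rot'].round(4) if hasattr(ctrl.observe()['tcp_rot'],'round') else ctrl.observe()['tcp_rot'])"
```

```text
time_s: 0.93
position: [0.4078, -0.1707, 0.2244]
tcp_rot: [[1.0, -0.006, -0.0], [-0.006, -1.0, 0.0], [-0.0, -0.0, -1.0]]
force: [1.0, -0.6, 0.4]
gripper_width: 0.0851
grip_force: 0.0
time_s: 1.68
position: [0.504, 0.0129, 0.2242]
tcp_rot: [[1.0, -0.005, -0.001], [-0.005, -1.0, -0.001], [-0.001, 0.001, -1.0]]
force: [-0.1, -0.3, -0.6]
gripper_width: 0.0852
grip_force: 0.0
[[ 1.0e+00 -5.2e-03 -1.5e-03]
 [-5.2e-03 -1.0e+00 -7.0e-04]
 [-1.5e-03  7.0e-04 -1.0e+00]]
```

```bash
python3 -m pendant '[[[0,0,0],[0,1,-25],1],[[0,0,0],[0,1,-55],1],[[0,0,0],[0,1,-85],1],[[0,0,0],[0,1,-115],1],[[0,0,0],[0,1,-135],1],[[0,0,0],[0,1,-145],1],[[0,0,0],[0,1,-149],1],[[0,0,0],[0,1,-149],1]]'; python3 -m pendant '[[[0,0,0],[0,0,0],0.8],[[0,0,0],[0,0,0],0.7],[[0,0,0],[0,0,0],0.65],[[0,0,0],[0,0,0],0.6],[[0,0,0],[0,0,0],0.55],[[0,0,0],[0,0,0],0.5],[[0,0,0],[0,0,0],0.4],[[0,0,0],[0,0,0],0.3],[[0,0,0],[0,0,0],0.3]]'
```

```text
time_s: 2.35
position: [0.5033, 0.0129, 0.0747]
tcp_rot: [[1.0, -0.008, -0.003], [-0.008, -1.0, -0.0], [-0.003, 0.0, -1.0]]
force: [1.2, -0.3, 0.2]
gripper_width: 0.0855
grip_force: 0.0
time_s: 3.1
position: [0.5053, 0.0143, 0.0767]
tcp_rot: [[1.0, -0.006, 0.002], [-0.006, -1.0, -0.0], [0.002, 0.0, -1.0]]
force: [-0.5, -0.1, 5.8]
gripper_width: 0.0471
grip_force: 40.7
```

```bash
python3 -m pendant '[[[0,0,0],[0,0,10],0.3],[[0,0,0],[0,0,30],0.3],[[0,0,0],[0,0,55],0.3],[[0,0,0],[0,0,75],0.3],[[0,0,0],[-3,-15,80],0.3],[[0,0,0],[-9,-42,80],0.3],[[0,0,0],[-15,-72,80],0.3],[[0,0,0],[-21,-102,80],0.3],[[0,0,0],[-27,-132,80],0.3],[[0,0,0],[-33,-162,80],0.3]]'; python3 -m pendant '[[[0,0,0],[-6,-30,0],0.3],[[0,0,0],[-13,-60,0],0.3],[[0,0,0],[-19,-90,0],0.3],[[0,0,0],[-25,-120,0],0.3],[[0,0,0],[-30,-143,0],0.3],[[0,0,0],[-33,-156,0],0.3],[[0,0,0],[-34,-160,0],0.3],[[0,0,0],[-34,-160,-10],0.3],[[0,0,0],[-34,-160,-30],0.3],[[0,0,0],[-34,-160,-50],0.3]]';  python3 -m pendant '[[[0,0,0],[0,0,-15],0.3],[[0,0,0],[0,0,-25],0.3],[[0,0,0],[0,0,-31],0.3],[[0,0,0],[0,0,-34],0.3],[[0,0,0],[0,0,-34],0.3],[[0,0,0],[0,0,-34],0.3]]'
```

```text
time_s: 3.93
position: [0.4707, -0.1486, 0.1554]
tcp_rot: [[1.0, -0.005, -0.001], [-0.005, -1.0, 0.0], [-0.001, -0.0, -1.0]]
force: [0.6, 0.6, -2.7]
gripper_width: 0.0469
grip_force: 42.6
time_s: 4.77
position: [0.4382, -0.3062, 0.1051]
tcp_rot: [[1.0, -0.005, 0.001], [-0.005, -1.0, 0.0], [0.001, -0.0, -1.0]]
force: [-1.4, 0.3, -2.5]
gripper_width: 0.0472
grip_force: 42.7
time_s: 5.27
position: [0.4383, -0.3073, 0.0721]
tcp_rot: [[1.0, -0.005, 0.001], [-0.005, -1.0, -0.001], [0.001, 0.001, -1.0]]
force: [0.4, -0.2, -2.6]
gripper_width: 0.0473
grip_force: 42.6
```

```bash
python3 -m pendant '[[[0,0,0],[0,0,-1],0.3],[[0,0,0],[0,0,-1],0.3],[[0,0,0],[0,0,-1],0.56],[[0,0,0],[0,0,-1],0.65],[[0,0,0],[0,0,-1],0.8],[[0,0,0],[0,0,-1],1],[[0,0,0],[0,0,-1],1],[[0,0,0],[0,0,20],1],[[0,0,0],[0,0,55],1],[[0,0,0],[0,0,89],1]]'; python3 -m pendant '[[[0,0,0],[8,20,0],1],[[0,0,0],[22,52,0],1],[[0,0,0],[36,86,0],1],[[0,0,0],[51,120,0],1],[[0,0,0],[65,154,0],1],[[0,0,0],[80,188,0],1],[[0,0,0],[95,222,0],1],[[0,0,0],[112,236,0],1],[[0,0,0],[126,246,0],1],[[0,0,0],[127,247,0],1]]'
python3 - <<'E'
from h import *
im,d=grab('top','1'); cv2.imwrite('pics/v1.png',im[100:300,200:520,::-1].repeat(2,0).repeat(2,1))
E
```

```text
time_s: 6.1
position: [0.4366, -0.307, 0.1603]
tcp_rot: [[1.0, -0.006, -0.003], [-0.006, -1.0, 0.002], [-0.003, -0.002, -1.0]]
force: [1.8, -0.3, -0.8]
gripper_width: 0.0855
grip_force: 0.0
time_s: 6.93
position: [0.5676, -0.0586, 0.1606]
tcp_rot: [[1.0, -0.003, 0.003], [-0.003, -1.0, 0.0], [0.003, -0.0, -1.0]]
force: [0.5, -0.1, -0.3]
gripper_width: 0.0854
grip_force: 0.0
```

View pics/v1.png

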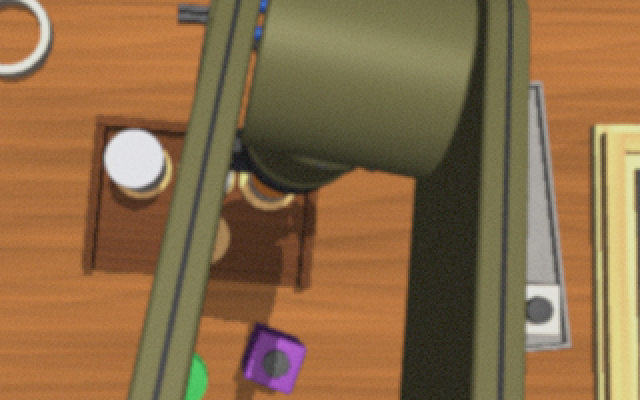

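The tin stands upright in the tray at about crop (540,310), and the gripper is above the bottle. Next I descend on the bottle.

```bash
python3 -m pendant '[[[0,0,0],[0,0,-20],1],[[0,0,0],[0,0,-45],1],[[0,0,0],[0,0,-70],1],[[0,0,0],[0,0,-84],1],[[0,0,0],[0,0,-90],1],[[0,0,0],[0,0,-90],1],[[0,0,0],[0,0,-90],0.8],[[0,0,0],[0,0,-90],0.7],[[0,0,0],[0,0,-90],0.62],[[0,0,0],[0,0,-90],0.55]]'; python3 -m pendant '[[[0,0,0],[0,0,0],0.5],[[0,0,0],[0,0,0],0.4],[[0,0,0],[0,0,0],0.3],[[0,0,0],[0,0,0],0.3],[[0,0,0],[0,0,0],0.3]]'
```

```text
time_s: 7.82
position: [0.5655, -0.0611, 0.0719]
tcp_rot: [[1.0, -0.006, 0.002], [-0.006, -1.0, -0.001], [0.002, 0.001, -1.0]]
force: [-0.3, -1.2, 3.6]
gripper_width: 0.0475
grip_force: 3.6
time_s: 8.23
position: [0.5656, -0.0611, 0.0724]
tcp_rot: [[1.0, -0.006, 0.003], [-0.006, -1.0, -0.001], [0.003, 0.001, -1.0]]
force: [-1.2, -0.8, 7.2]
gripper_width: 0.0442
grip_force: 39.8
```

```bash
python3 -m pendant '[[[0,0,0],[0,0,8],0.3],[[0,0,0],[0,0,25],0.3],[[0,0,0],[0,0,48],0.3],[[0,0,0],[0,0,70],0.3],[[0,0,0],[-2,-12,80],0.3],[[0,0,0],[-6,-36,80],0.3],[[0,0,0],[-10,-64,80],0.3],[[0,0,0],[-14,-92,80],0.3],[[0,0,0],[-18,-120,80],0.3],[[0,0,0],[-23,-148,80],0.3]]'; python3 -m pendant '[[[0,0,0],[-4,-28,0],0.3],[[0,0,0],[-8,-54,0],0.3],[[0,0,0],[-11,-75,0],0.3],[[0,0,0],[-14,-88,0],0.3],[[0,0,0],[-14,-91,0],0.3],[[0,0,0],[-14,-91,-12],0.3],[[0,0,0],[-14,-91,-32],0.3],[[0,0,0],[-14,-91,-55],0.3],[[0,0,0],[-14,-91,-72],0.3],[[0,0,0],[-14,-91,-80],0.3]]';  python3 -m pendant '[[[0,0,0],[0,0,-2],0.3],[[0,0,0],[0,0,-4],0.3],[[0,0,0],[0,0,-5],0.3],[[0,0,0],[0,0,-5],0.3]]'
```

```text
time_s: 9.07
position: [0.5408, -0.2104, 0.1506]
tcp_rot: [[1.0, -0.006, -0.0], [-0.006, -1.0, -0.0], [-0.0, 0.0, -1.0]]
force: [0.2, 0.4, -2.6]
gripper_width: 0.0445
grip_force: 41.3
time_s: 9.9
position: [0.5259, -0.2974, 0.0681]
tcp_rot: [[1.0, -0.005, -0.004], [-0.005, -1.0, 0.003], [-0.004, -0.003, -1.0]]
force: [-0.5, 0.5, -2.5]
gripper_width: 0.0444
grip_force: 41.4
time_s: 10.23
position: [0.5274, -0.2978, 0.0679]
tcp_rot: [[1.0, -0.006, -0.0], [-0.006, -1.0, 0.002], [-0.0, -0.002, -1.0]]
force: [-2.7, 3.9, 10.1]
gripper_width: 0.0441
grip_force: 43.3
```

```bash
python3 -m pendant '[[[0,0,0],[0,0,2],0.3],[[0,0,0],[0,0,2],0.5],[[0,0,0],[0,0,2],0.56],[[0,0,0],[0,0,2],0.65],[[0,0,0],[0,0,2],0.8],[[0,0,0],[0,0,2],1],[[0,0,0],[0,0,2],1],[[0,0,0],[0,0,20],1],[[0,0,0],[0,0,55],1],[[0,0,0],[0,0,95],1]]'; python3 -m pendant '[[[0,0,0],[3,25,0],1],[[0,0,0],[8,60,0],1],[[0,0,0],[13,98,0],1],[[0,0,0],[18,137,0],1],[[0,0,0],[23,176,0],1],[[0,0,0],[28,215,0],1],[[0,0,0],[33,254,0],1],[[0,0,0],[38,293,0],1],[[0,0,0],[43,330,0],1],[[0,0,0],[47,360,0],1]]'; python3 -m pendant '[[[0,0,0],[2,13,0],1],[[0,0,0],[2,15,-15],1],[[0,0,0],[2,15,-40],1],[[0,0,0],[2,15,-62],1],[[0,0,0],[2,15,-74],1],[[0,0,0],[2,15,-77],1],[[0,0,0],[2,15,-77],1]]'
python3 - <<'E'
from h import *
im,d=grab('scene','1'); cv2.imwrite('pics/v2.png',im[100:320,120:460,::-1].repeat(2,0).repeat(2,1))
E
```

```text
time_s: 11.07
position: [0.5257, -0.2986, 0.1589]
tcp_rot: [[1.0, -0.006, -0.006], [-0.006, -1.0, 0.004], [-0.006, -0.004, -1.0]]
force: [0.8, -0.3, 0.2]
gripper_width: 0.0857
grip_force: 0.0
time_s: 11.9
position: [0.5747, 0.0631, 0.1606]
tcp_rot: [[1.0, -0.005, 0.0], [-0.005, -1.0, 0.001], [0.0, -0.001, -1.0]]
force: [0.9, 0.6, -0.6]
gripper_width: 0.0854
grip_force: 0.0
time_s: 12.48
position: [0.5758, 0.0747, 0.0825]
tcp_rot: [[1.0, -0.007, -0.003], [-0.007, -1.0, -0.0], [-0.003, 0.0, -1.0]]
force: [0.6, -0.0, 0.4]
gripper_width: 0.0856
grip_force: 0.0
```

View pics/v2.png

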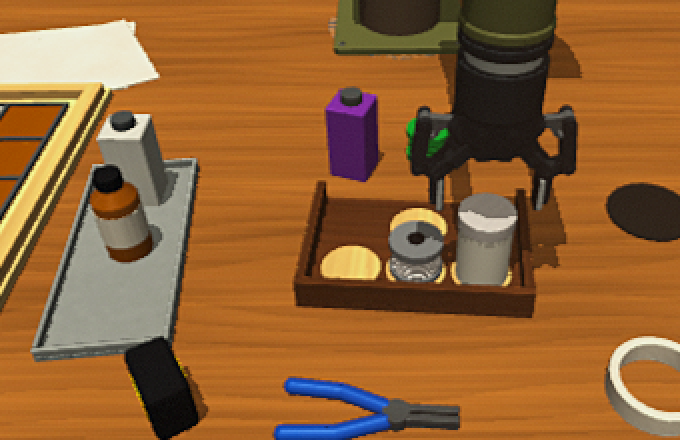

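Bottle and tin stand upright in the tray, around crop (120,230) and (135,160), and the fingers straddle the jar at (485,240). Grip the jar.

```bash
python3 -m pendant '[[[0,0,0],[0,0,0],0.85],[[0,0,0],[0,0,0],0.78],[[0,0,0],[0,0,0],0.72],[[0,0,0],[0,0,0],0.66],[[0,0,0],[0,0,0],0.6],[[0,0,0],[0,0,0],0.5],[[0,0,0],[0,0,0],0.4],[[0,0,0],[0,0,0],0.4]]' 50; python3 -m pendant '[[[0,0,0],[0,0,8],0.4],[[0,0,0],[0,0,25],0.4],[[0,0,0],[0,0,48],0.4],[[0,0,0],[0,0,70],0.4],[[0,0,0],[1,-12,80],0.4],[[0,0,0],[4,-36,80],0.4],[[0,0,0],[7,-66,80],0.4],[[0,0,0],[11,-100,80],0.4],[[0,0,0],[15,-134,80],0.4],[[0,0,0],[19,-168,80],0.4]]'; python3 -m pendant '[[[0,0,0],[4,-34,0],0.4],[[0,0,0],[8,-68,0],0.4],[[0,0,0],[12,-102,0],0.4],[[0,0,0],[16,-136,0],0.4],[[0,0,0],[19,-166,0],0.4],[[0,0,0],[20,-186,0],0.4],[[0,0,0],[21,-196,0],0.4],[[0,0,0],[21,-198,-10],0.4],[[0,0,0],[21,-198,-30],0.4],[[0,0,0],[21,-198,-52],0.4]]';  python3 -m pendant '[[[0,0,0],[0,0,-16],0.4],[[0,0,0],[0,0,-25],0.4],[[0,0,0],[0,0,-29],0.4],[[0,0,0],[0,0,-31],0.4],[[0,0,0],[0,0,-32],0.4],[[0,0,0],[0,0,-32],0.4]]'
```

```text
time_s: 13.2
position: [0.5816, 0.0753, 0.0893]
tcp_rot: [[1.0, -0.006, 0.012], [-0.006, -1.0, 0.0], [0.012, -0.0, -1.0]]
force: [-2.1, -3.4, 25.2]
gripper_width: 0.0348
grip_force: 22.2
time_s: 14.03
position: [0.5952, -0.0949, 0.1634]
tcp_rot: [[1.0, -0.006, -0.0], [-0.006, -1.0, -0.0], [-0.0, 0.0, -1.0]]
force: [0.2, -0.1, -0.6]
gripper_width: 0.0342
grip_force: 0.0
time_s: 14.87
position: [0.617, -0.2903, 0.1115]
tcp_rot: [[1.0, -0.006, 0.002], [-0.006, -1.0, -0.0], [0.002, 0.0, -1.0]]
force: [-0.1, -0.9, -0.5]
gripper_width: 0.0342
grip_force: 0.0
time_s: 15.37
position: [0.6173, -0.2907, 0.0804]
tcp_rot: [[1.0, -0.006, 0.001], [-0.006, -1.0, -0.001], [0.001, 0.001, -1.0]]
force: [0.4, 0.6, -0.1]
gripper_width: 0.0342
grip_force: 0.0
```

The grip on the jar missed: the pads sit higher when open and rode over the lid. I'll raise the arm, then look at the jar.

```bash
python3 -m pendant '[[[0,0,0],[0,0,20],0.5],[[0,0,0],[0,0,50],1],[[0,0,0],[0,0,80],1]]'
python3 - <<'E'
from m import *
im,d=grab('top','2'); 
print('jar',circ('top',im,d,.085,.105,(245,155,286,205),.096))
print('spool',circ('top',im,d,.042,.06,(284,168,320,204),.052))
cv2.imwrite('pics/v3.png',im[100:300,200:520,::-1].repeat(2,0).repeat(2,1))
E
```

```text
time_s: 15.62
position: [0.6163, -0.2904, 0.1605]
tcp_rot: [[1.0, -0.006, -0.001], [-0.006, -1.0, 0.001], [-0.001, -0.001, -1.0]]
force: [0.1, 0.2, 0.4]
gripper_width: 0.0656
grip_force: 0.0
jar (array([576.8,  75.1,  96. ]), 28.5, array([577.3,  75.2]), array([55.9, 54.2]), 45.7, 689, np.float64(0.0958))
spool (array([567.5,   8.4,  52. ]), 27.8, array([567.3,   8.1]), array([52.9, 54.7]), 0.7, 588, np.float64(0.0517))
```

View pics/v3.png

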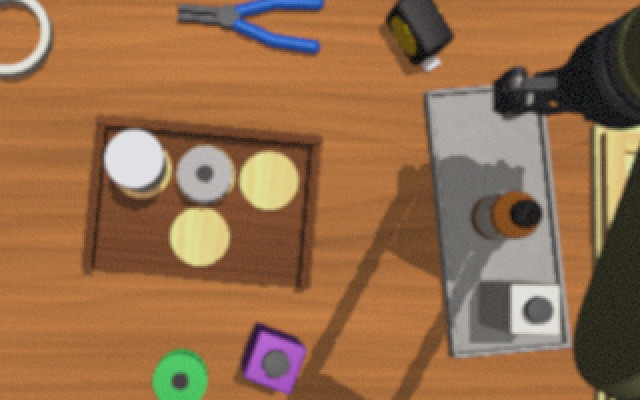

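The jar at crop (135,160) is unmoved, measured at (577,75), and bottle and tin are upright in the tray. Retry 13 mm deeper.

```bash
python3 -m pendant '[[[0,0,0],[-3,25,0],1],[[0,0,0],[-7,60,0],1],[[0,0,0],[-11,98,0],1],[[0,0,0],[-15,137,0],1],[[0,0,0],[-19,176,0],1],[[0,0,0],[-23,215,0],1],[[0,0,0],[-28,254,0],1],[[0,0,0],[-32,293,0],1],[[0,0,0],[-36,330,0],1],[[0,0,0],[-39,355,0],1]]'; python3 -m pendant '[[[0,0,0],[-1,10,0],1],[[0,0,0],[-1,11,-15],1],[[0,0,0],[-1,11,-40],1],[[0,0,0],[-1,11,-65],1],[[0,0,0],[-1,11,-82],1],[[0,0,0],[-1,11,-88],1],[[0,0,0],[-1,11,-89],1],[[0,0,0],[-1,11,-89],1]]';python3 -m pendant '[[[0,0,0],[0,0,0],0.85],[[0,0,0],[0,0,0],0.78],[[0,0,0],[0,0,0],0.72],[[0,0,0],[0,0,0],0.66],[[0,0,0],[0,0,0],0.6],[[0,0,0],[0,0,0],0.5],[[0,0,0],[0,0,0],0.4],[[0,0,0],[0,0,0],0.4]]' 40
```

```text
time_s: 16.5
position: [0.5775, 0.0677, 0.161]
tcp_rot: [[1.0, -0.005, 0.003], [-0.005, -1.0, 0.001], [0.003, -0.001, -1.0]]
force: [-0.5, 1.0, -0.5]
gripper_width: 0.0855
grip_force: 0.0
time_s: 17.17
position: [0.5774, 0.0748, 0.0712]
tcp_rot: [[1.0, -0.007, 0.001], [-0.007, -1.0, -0.0], [0.001, 0.0, -1.0]]
force: [0.3, 0.4, 1.2]
gripper_width: 0.0855
grip_force: 0.0
time_s: 17.83
position: [0.5775, 0.0753, 0.0721]
tcp_rot: [[1.0, -0.006, 0.002], [-0.006, -1.0, 0.0], [0.002, -0.0, -1.0]]
force: [-1.3, 0.5, 6.3]
gripper_width: 0.0552
grip_force: 41.5
```

Gripped at 55 mm. Carry it to the tray.

```bash
python3 -m pendant '[[[0,0,0],[0,0,8],0.4],[[0,0,0],[0,0,25],0.4],[[0,0,0],[0,0,48],0.4],[[0,0,0],[0,0,70],0.4],[[0,0,0],[1,-12,80],0.4],[[0,0,0],[4,-36,80],0.4],[[0,0,0],[7,-66,80],0.4],[[0,0,0],[11,-100,80],0.4],[[0,0,0],[15,-134,80],0.4],[[0,0,0],[19,-168,80],0.4]]'; python3 -m pendant '[[[0,0,0],[4,-34,0],0.4],[[0,0,0],[8,-68,0],0.4],[[0,0,0],[12,-102,0],0.4],[[0,0,0],[16,-136,0],0.4],[[0,0,0],[19,-166,0],0.4],[[0,0,0],[20,-186,0],0.4],[[0,0,0],[21,-196,0],0.4],[[0,0,0],[21,-198,-10],0.4],[[0,0,0],[21,-198,-30],0.4],[[0,0,0],[21,-198,-52],0.4]]';  python3 -m pendant '[[[0,0,0],[0,0,-16],0.4],[[0,0,0],[0,0,-25],0.4],[[0,0,0],[0,0,-29],0.4],[[0,0,0],[0,0,-31],0.4],[[0,0,0],[0,0,-32],0.4],[[0,0,0],[0,0,-32],0.4]]'
```

```text
time_s: 18.67
position: [0.595, -0.0947, 0.1504]
tcp_rot: [[1.0, -0.005, -0.001], [-0.005, -1.0, -0.0], [-0.001, 0.0, -1.0]]
force: [0.5, -0.2, -2.6]
gripper_width: 0.0557
grip_force: 43.1
time_s: 19.5
position: [0.6169, -0.2901, 0.0986]
tcp_rot: [[1.0, -0.006, 0.002], [-0.006, -1.0, -0.0], [0.002, 0.0, -1.0]]
force: [0.8, 0.4, -2.3]
gripper_width: 0.0553
grip_force: 43.2
time_s: 20.0
position: [0.6166, -0.2892, 0.0676]
tcp_rot: [[1.0, -0.005, 0.0], [-0.005, -1.0, 0.001], [0.0, -0.001, -1.0]]
force: [-0.2, -0.8, -2.3]
gripper_width: 0.0551
grip_force: 43.1
```

```bash
python3 -m pendant '[[[0,0,0],[0,0,-1],0.4],[[0,0,0],[0,0,-1],0.62],[[0,0,0],[0,0,-1],0.7],[[0,0,0],[0,0,-1],0.8],[[0,0,0],[0,0,-1],1],[[0,0,0],[0,0,-1],1],[[0,0,0],[0,0,20],1],[[0,0,0],[0,0,55],1],[[0,0,0],[0,0,94],1]]'; python3 -m pendant '[[[0,0,0],[-4,25,0],1],[[0,0,0],[-10,60,0],1],[[0,0,0],[-16,98,0],1],[[0,0,0],[-22,137,0],1],[[0,0,0],[-29,176,0],1],[[0,0,0],[-36,215,0],1],[[0,0,0],[-42,254,0],1],[[0,0,0],[-47,283,0],1],[[0,0,0],[-49,296,0],1],[[0,0,0],[-49,299,0],1]]'; python3 -m pendant '[[[0,0,0],[0,0,-15],1],[[0,0,0],[0,0,-40],1],[[0,0,0],[0,0,-70],1],[[0,0,0],[0,0,-100],1],[[0,0,0],[0,0,-118],1],[[0,0,0],[0,0,-125],1],[[0,0,0],[0,0,-126],1],[[0,0,0],[0,0,-126],1]]'
python3 - <<'E'
from h import *
im,d=grab('scene','3'); cv2.imwrite('pics/v4.png',im[100:320,120:460,::-1].repeat(2,0).repeat(2,1))
E
```

```text
time_s: 20.75
position: [0.615, -0.29, 0.1588]
tcp_rot: [[1.0, -0.006, -0.005], [-0.006, -1.0, 0.003], [-0.005, -0.003, -1.0]]
force: [1.2, -0.2, 0.4]
gripper_width: 0.0851
grip_force: 0.0
time_s: 21.58
position: [0.567, 0.0107, 0.1607]
tcp_rot: [[1.0, -0.003, -0.0], [-0.003, -1.0, 0.0], [-0.0, -0.0, -1.0]]
force: [-0.6, -0.1, -0.1]
gripper_width: 0.0852
grip_force: 0.0
time_s: 22.25
position: [0.5684, 0.0072, 0.0346]
tcp_rot: [[1.0, -0.007, 0.0], [-0.007, -1.0, -0.0], [0.0, 0.0, -1.0]]
force: [0.3, -0.0, 0.2]
gripper_width: 0.0854
grip_force: 0.0
```

View pics/v4.png

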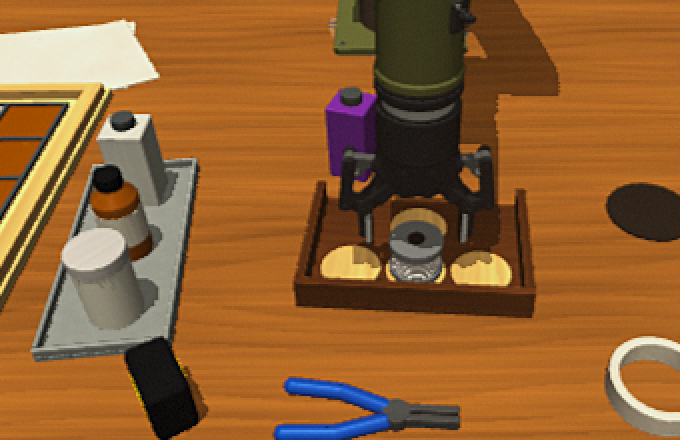

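Tin, bottle and jar stand upright in the tray; the fingers straddle the grey spool at crop (415,245). I grip it and recheck the mat centre with a looser mask.

```bash
python3 -m pendant '[[[0,0,0],[0,0,0],0.85],[[0,0,0],[0,0,0],0.78],[[0,0,0],[0,0,0],0.72],[[0,0,0],[0,0,0],0.66],[[0,0,0],[0,0,0],0.6],[[0,0,0],[0,0,0],0.5],[[0,0,0],[0,0,0],0.4],[[0,0,0],[0,0,0],0.4]]' 50; python3 -m pendant '[[[0,0,0],[0,0,6],0.4],[[0,0,0],[0,0,20],0.4],[[0,0,0],[0,0,40],0.4],[[0,0,0],[0,0,58],0.4],[[0,0,0],[0,0,65],0.4],[[0,0,0],[0,0,65],0.4]]'
python3 - <<'E'
from h import *
for n in('top','scene'):
    im=np.load(f'pics/{n}_0.npz')['im']; hsv=cv2.cvtColor(im,cv2.COLOR_RGB2HSV); 
    u0,v0,u1,v1=(140,195,210,265) if n=='top' else (410,180,480,230)
    print(im[(v0+v1)//2,(u0+u1)//2], im[v0,u0])
    for t in(60,80,95):
        b=np.zeros((400,640),np.uint8); b[v0:v1,u0:u1]=hsv[v0:v1,u0:u1,2]<t
        c=max(cv2.findContours(b,0,1)[0],key=cv2.contourArea)
        p=np.array([onz(n,u,v,.004)[:2]*1000 for u,v in c[:,0]],np.float32); print(n,t,cv2.minEnclosingCircle(p),cv2.fitEllipse(p))
E
```

```text
time_s: 22.97
position: [0.5682, 0.0081, 0.0361]
tcp_rot: [[1.0, -0.006, 0.002], [-0.006, -1.0, -0.001], [0.002, 0.001, -1.0]]
force: [-0.8, -0.6, 7.6]
gripper_width: 0.0533
grip_force: 50.8
time_s: 23.47
position: [0.569, 0.0083, 0.1015]
tcp_rot: [[1.0, -0.006, 0.004], [-0.006, -1.0, -0.0], [0.004, 0.0, -1.0]]
force: [0.1, 0.1, -2.7]
gripper_width: 0.0532
grip_force: 52.9
[41 42 41] [161 105  58]
top 60 ((474.1419677734375, 282.5334777832031), 47.56494140625) ((474.2145080566406, 282.4132080078125), (92.21007537841797, 93.23101806640625), 177.57225036621094)
top 80 ((474.2803649902344, 282.6367492675781), 48.552574157714844) ((474.18743896484375, 282.56805419921875), (94.88031005859375, 95.09969329833984), 153.01077270507812)
top 95 ((474.2048645019531, 282.6302795410156), 49.11539840698242) ((474.249267578125, 282.7077941894531), (95.68611907958984, 96.39228820800781), 176.68106079101562)
[48 36 27] [158  90  32]
scene 60 ((475.4914245605469, 281.61004638671875), 49.45930480957031) ((475.5345458984375, 281.64398193359375), (95.46388244628906, 96.0595703125), 64.20254516601562)
scene 80 ((475.24871826171875, 281.22540283203125), 50.020362854003906) ((475.4065246582031, 281.3189392089844), (96.25985717773438, 97.20891571044922), 68.46992492675781)
scene 95 ((474.615234375, 280.6875915527344), 50.72670364379883) ((475.151611328125, 281.4085388183594), (96.68568420410156, 98.4106674194336), 52.456546783447266)
```

```bash
python3 -m pendant '[[[0,0,0],[-4,12,0],0.4],[[0,0,0],[-12,36,0],0.4],[[0,0,0],[-23,68,0],0.4],[[0,0,0],[-34,100,0],0.4],[[0,0,0],[-45,132,0],0.4],[[0,0,0],[-56,164,0],0.4],[[0,0,0],[-67,196,0],0.4],[[0,0,0],[-78,228,0],0.4],[[0,0,0],[-87,256,0],0.4],[[0,0,0],[-92,271,0],0.4]]'; python3 -m pendant '[[[0,0,0],[-1,3,0],0.4],[[0,0,0],[-1,3,-10],0.4],[[0,0,0],[-1,3,-30],0.4],[[0,0,0],[-1,3,-50],0.4],[[0,0,0],[-1,3,-62],0.4],[[0,0,0],[-1,3,-67],0.4],[[0,0,0],[-1,3,-69],0.4],[[0,0,0],[-1,3,-70],0.4],[[0,0,0],[-1,3,-70],0.4]]'
```

```text
time_s: 24.3
position: [0.4724, 0.2824, 0.098]
tcp_rot: [[1.0, -0.004, -0.004], [-0.004, -1.0, 0.0], [-0.004, -0.0, -1.0]]
force: [0.4, -0.2, -2.4]
gripper_width: 0.0532
grip_force: 53.1
time_s: 25.05
position: [0.4722, 0.2798, 0.0301]
tcp_rot: [[1.0, -0.007, -0.005], [-0.007, -1.0, -0.003], [-0.005, 0.003, -1.0]]
force: [-6.2, -3.3, 12.2]
gripper_width: 0.0531
grip_force: 54.6
```

```bash
python3 -m pendant '[[[0,0,0],[0,0,1.5],0.4],[[0,0,0],[0,0,2],0.4],[[0,0,0],[0,0,2],0.6],[[0,0,0],[0,0,2],0.7],[[0,0,0],[0,0,2],0.8],[[0,0,0],[0,0,2],1],[[0,0,0],[0,0,2],1],[[0,0,0],[0,0,25],1],[[0,0,0],[0,0,65],1],[[0,0,0],[0,0,105],1]]'; python3 -m pendant '[[[0,0,0],[0,-15,20],1],[[0,0,0],[0,-45,27],1],[[0,0,0],[0,-85,27],1],[[0,0,0],[5,-125,27],1],[[0,0,0],[15,-165,27],1],[[0,0,0],[28,-205,27],1],[[0,0,0],[41,-243,27],1],[[0,0,0],[53,-280,27],1],[[0,0,0],[65,-317,27],1],[[0,0,0],[77,-354,27],1]]'
python3 - <<'E'
from m import *
im,d=grab('top','4'); 
print('spool',circ('top',im,d,.036,.056,(130,185,220,275),.046))
cv2.imwrite('pics/v5.png',im[100:300,100:520,::-1].repeat(2,0).repeat(2,1)[:, :800])
E
```

```text
time_s: 25.88
position: [0.4732, 0.2816, 0.1343]
tcp_rot: [[1.0, -0.006, -0.004], [-0.006, -1.0, -0.002], [-0.004, 0.002, -1.0]]
force: [1.3, 0.1, -1.3]
gripper_width: 0.0854
grip_force: 0.0
time_s: 26.72
position: [0.5519, -0.0736, 0.1618]
tcp_rot: [[1.0, -0.006, 0.0], [-0.006, -1.0, 0.0], [0.0, -0.0, -1.0]]
force: [0.7, 0.3, 0.6]
gripper_width: 0.0856
grip_force: 0.0
spool (array([475.3, 281. ,  46. ]), 28.9, array([475.6, 280.6]), array([52.4, 56.5]), 0.6, 620, np.float64(0.0458))
```

View pics/v5.png

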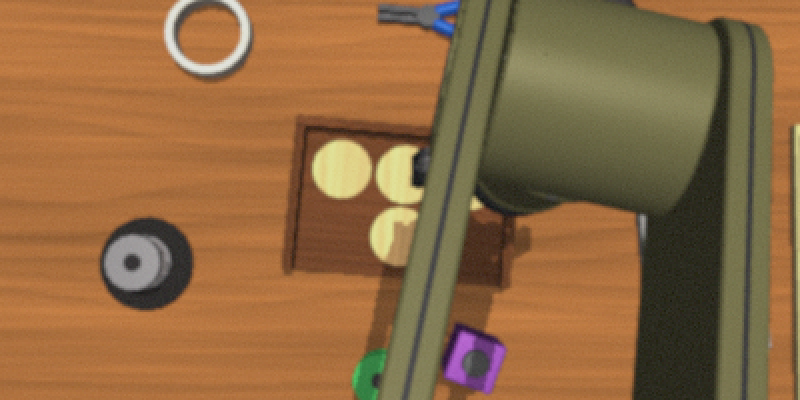

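The spool stands on the mat at crop (133,262), measured (475,281) with the top at 46 mm, so it is upright and centred. Now the jar goes back.

```bash
python3 -m pendant '[[[0,0,0],[8,-25,0],1],[[0,0,0],[19,-62,0],1],[[0,0,0],[31,-100,0],1],[[0,0,0],[42,-138,0],1],[[0,0,0],[53,-176,0],1],[[0,0,0],[61,-206,0],1],[[0,0,0],[65,-218,0],1],[[0,0,0],[65,-219,0],1],[[0,0,0],[65,-219,-20],1],[[0,0,0],[65,-219,-50],1]]'; python3 -m pendant '[[[0,0,0],[0,0,-25],1],[[0,0,0],[0,0,-38],1],[[0,0,0],[0,0,-44],1],[[0,0,0],[0,0,-44],0.85],[[0,0,0],[0,0,-44],0.75],[[0,0,0],[0,0,-44],0.68],[[0,0,0],[0,0,-44],0.62],[[0,0,0],[0,0,-44],0.5],[[0,0,0],[0,0,-44],0.4],[[0,0,0],[0,0,-44],0.4]]' 40; python3 -m pendant '[[[0,0,0],[0,0,0],0.4],[[0,0,0],[0,0,8],0.4],[[0,0,0],[0,0,25],0.4],[[0,0,0],[0,0,48],0.4],[[0,0,0],[0,0,70],0.4],[[0,0,0],[-1,10,84],0.4],[[0,0,0],[-4,36,84],0.4],[[0,0,0],[-7,66,84],0.4],[[0,0,0],[-11,98,84],0.4],[[0,0,0],[-14,130,84],0.4]]'
```

```text
time_s: 27.6
position: [0.6189, -0.2905, 0.1147]
tcp_rot: [[1.0, -0.006, 0.006], [-0.006, -1.0, -0.002], [0.006, 0.002, -1.0]]
force: [0.4, -0.0, 0.7]
gripper_width: 0.0854
grip_force: 0.0
time_s: 28.43
position: [0.618, -0.2908, 0.0697]
tcp_rot: [[1.0, -0.006, 0.003], [-0.006, -1.0, -0.001], [0.004, 0.001, -1.0]]
force: [-0.4, 2.5, 5.6]
gripper_width: 0.0554
grip_force: 43.1
time_s: 29.27
position: [0.6014, -0.1591, 0.1515]
tcp_rot: [[1.0, -0.007, -0.001], [-0.007, -1.0, 0.0], [-0.001, -0.0, -1.0]]
force: [0.2, 0.1, -2.2]
gripper_width: 0.055
grip_force: 43.0
```

```bash
python3 -m pendant '[[[0,0,0],[-4,32,0],0.4],[[0,0,0],[-8,64,0],0.4],[[0,0,0],[-11,96,0],0.4],[[0,0,0],[-15,128,0],0.4],[[0,0,0],[-18,160,0],0.4],[[0,0,0],[-21,192,0],0.4],[[0,0,0],[-24,218,0],0.4],[[0,0,0],[-26,232,0],0.4],[[0,0,0],[-26,236,0],0.4],[[0,0,0],[-26,236,0],0.4]]'; python3 -m pendant '[[[0,0,0],[0,0,-10],0.4],[[0,0,0],[0,0,-30],0.4],[[0,0,0],[0,0,-50],0.4],[[0,0,0],[0,0,-66],0.4],[[0,0,0],[0,0,-73],0.4],[[0,0,0],[0,0,-76],0.4],[[0,0,0],[0,0,-78],0.4],[[0,0,0],[0,0,-78],0.4],[[0,0,0],[0,0,-78],0.4]]'
```

```text
time_s: 30.1
position: [0.5763, 0.076, 0.1516]
tcp_rot: [[1.0, -0.004, -0.0], [-0.004, -1.0, -0.001], [-0.0, 0.001, -1.0]]
force: [-0.7, -0.4, -1.5]
gripper_width: 0.0553
grip_force: 43.0
time_s: 30.85
position: [0.5766, 0.0734, 0.0751]
tcp_rot: [[1.0, -0.007, 0.0], [-0.007, -1.0, -0.002], [0.0, 0.002, -1.0]]
force: [-2.9, -1.4, 7.6]
gripper_width: 0.0549
grip_force: 44.0
```

```bash
python3 -m pendant '[[[0,0,0],[0,0,1.5],0.4],[[0,0,0],[0,0,2],0.4],[[0,0,0],[0,0,2],0.62],[[0,0,0],[0,0,2],0.7],[[0,0,0],[0,0,2],0.8],[[0,0,0],[0,0,2],1],[[0,0,0],[0,0,2],1],[[0,0,0],[0,0,20],1],[[0,0,0],[0,0,54],1],[[0,0,0],[0,0,88],1]]'; python3 -m pendant '[[[0,0,0],[-3,-25,0],1],[[0,0,0],[-8,-60,0],1],[[0,0,0],[-13,-98,0],1],[[0,0,0],[-18,-137,0],1],[[0,0,0],[-23,-176,0],1],[[0,0,0],[-28,-215,0],1],[[0,0,0],[-33,-254,0],1],[[0,0,0],[-38,-293,0],1],[[0,0,0],[-43,-330,0],1],[[0,0,0],[-47,-360,0],1]]'; python3 -m pendant '[[[0,0,0],[-2,-13,0],1],[[0,0,0],[-2,-15,0],1],[[0,0,0],[-2,-15,-20],1],[[0,0,0],[-2,-15,-50],1],[[0,0,0],[-2,-15,-77],1],[[0,0,0],[-2,-15,-91],1],[[0,0,0],[-2,-15,-96],1],[[0,0,0],[-2,-15,-96],1]]'; python3 -m pendant '[[[0,0,0],[0,0,0],0.8],[[0,0,0],[0,0,0],0.7],[[0,0,0],[0,0,0],0.62],[[0,0,0],[0,0,0],0.55],[[0,0,0],[0,0,0],0.5],[[0,0,0],[0,0,0],0.4],[[0,0,0],[0,0,0],0.3],[[0,0,0],[0,0,0],0.3]]';  python3 - <<'E'
from m import *
im,d=grab('top','5'); 
print('jar',circ('top',im,d,.085,.105,(245,155,286,205),.096))
E
```

```text
time_s: 31.68
position: [0.5752, 0.0753, 0.1611]
tcp_rot: [[1.0, -0.006, -0.004], [-0.006, -1.0, -0.0], [-0.004, 0.0, -1.0]]
force: [0.8, -0.1, 0.3]
gripper_width: 0.0856
grip_force: 0.0
time_s: 32.52
position: [0.5292, -0.2876, 0.1618]
tcp_rot: [[1.0, -0.007, 0.0], [-0.007, -1.0, -0.001], [0.0, 0.001, -1.0]]
force: [-0.1, -0.5, -0.1]
gripper_width: 0.0855
grip_force: 0.0
time_s: 33.18
position: [0.5269, -0.2974, 0.0641]
tcp_rot: [[1.0, -0.005, -0.003], [-0.005, -1.0, 0.003], [-0.003, -0.003, -1.0]]
force: [-0.2, 0.2, 0.6]
gripper_width: 0.0856
grip_force: 0.0
time_s: 33.85
position: [0.5287, -0.2999, 0.0675]
tcp_rot: [[1.0, -0.006, 0.003], [-0.006, -1.0, -0.001], [0.003, 0.001, -1.0]]
force: [-0.1, 2.7, 5.9]
gripper_width: 0.0447
grip_force: 39.8
jar (array([576.1,  75. ,  96. ]), 28.8, array([576.4,  74.9]), array([55.8, 55. ]), 64.4, 689, np.float64(0.0958))
```

```bash
python3 -m pendant '[[[0,0,0],[0,0,8],0.3],[[0,0,0],[0,0,25],0.3],[[0,0,0],[0,0,48],0.3],[[0,0,0],[0,0,72],0.3],[[0,0,0],[2,12,85],0.3],[[0,0,0],[6,36,85],0.3],[[0,0,0],[10,64,85],0.3],[[0,0,0],[14,92,85],0.3],[[0,0,0],[18,120,85],0.3],[[0,0,0],[23,148,85],0.3]]'; python3 -m pendant '[[[0,0,0],[4,28,0],0.3],[[0,0,0],[8,54,0],0.3],[[0,0,0],[11,75,0],0.3],[[0,0,0],[14,88,0],0.3],[[0,0,0],[14,91,0],0.3],[[0,0,0],[14,91,-12],0.3],[[0,0,0],[14,91,-32],0.3],[[0,0,0],[14,91,-55],0.3],[[0,0,0],[14,91,-68],0.3],[[0,0,0],[14,91,-74],0.3]]';  python3 -m pendant '[[[0,0,0],[0,0,-2],0.3],[[0,0,0],[0,0,-4],0.3],[[0,0,0],[0,0,-4],0.3],[[0,0,0],[0,0,-4],0.3]]'
```

```text
time_s: 34.73
position: [0.5499, -0.1495, 0.1506]
tcp_rot: [[1.0, -0.007, -0.001], [-0.007, -1.0, 0.001], [-0.001, -0.001, -1.0]]
force: [0.8, -0.2, -1.9]
gripper_width: 0.0446
grip_force: 41.3
time_s: 35.57
position: [0.5628, -0.0613, 0.0745]
tcp_rot: [[1.0, -0.007, -0.004], [-0.007, -1.0, 0.0], [-0.004, -0.0, -1.0]]
force: [-0.0, 0.0, -2.5]
gripper_width: 0.0443
grip_force: 41.4
time_s: 35.9
position: [0.5655, -0.0611, 0.0735]
tcp_rot: [[1.0, -0.006, 0.002], [-0.006, -1.0, -0.0], [0.002, 0.0, -1.0]]
force: [0.6, 0.2, -1.2]
gripper_width: 0.0442
grip_force: 41.4
```

```bash
python3 -m pendant '[[[0,0,0],[0,0,-1],0.3],[[0,0,0],[0,0,-1],0.5],[[0,0,0],[0,0,-1],0.56],[[0,0,0],[0,0,-1],0.65],[[0,0,0],[0,0,-1],0.8],[[0,0,0],[0,0,-1],1],[[0,0,0],[0,0,-1],1],[[0,0,0],[0,0,20],1],[[0,0,0],[0,0,55],1],[[0,0,0],[0,0,89],1]]'; python3 -m pendant '[[[0,0,0],[-10,-20,0],1],[[0,0,0],[-26,-50,0],1],[[0,0,0],[-42,-82,0],1],[[0,0,0],[-58,-114,0],1],[[0,0,0],[-74,-146,0],1],[[0,0,0],[-90,-178,0],1],[[0,0,0],[-106,-208,0],1],[[0,0,0],[-119,-233,0],1],[[0,0,0],[-126,-246,0],1],[[0,0,0],[-127,-247,0],1]]'; python3 -m pendant '[[[0,0,0],[0,0,-20],1],[[0,0,0],[0,0,-45],1],[[0,0,0],[0,0,-70],1],[[0,0,0],[0,0,-84],1],[[0,0,0],[0,0,-89],1],[[0,0,0],[0,0,-89],1],[[0,0,0],[0,0,-89],0.8],[[0,0,0],[0,0,-89],0.7],[[0,0,0],[0,0,-89],0.62],[[0,0,0],[0,0,-89],0.55]]'; python3 -m pendant '[[[0,0,0],[0,0,0],0.5],[[0,0,0],[0,0,0],0.4],[[0,0,0],[0,0,0],0.3],[[0,0,0],[0,0,0],0.3],[[0,0,0],[0,0,0],0.3]]';  python3 - <<'E'
from m import *
im,d=grab('top','6'); 
print('bottlecap',circ('top',im,d,.105,.12,(318,165,360,205),.114))
E
```

```text
time_s: 36.73
position: [0.5634, -0.0605, 0.1614]
tcp_rot: [[1.0, -0.006, -0.004], [-0.006, -1.0, 0.001], [-0.004, -0.001, -1.0]]
force: [0.5, -0.4, -0.0]
gripper_width: 0.0853
grip_force: 0.0
time_s: 37.57
position: [0.4363, -0.3106, 0.1617]
tcp_rot: [[1.0, -0.01, -0.0], [-0.01, -1.0, -0.001], [-0.0, 0.001, -1.0]]
force: [0.2, 0.2, -0.8]
gripper_width: 0.0855
grip_force: 0.0
time_s: 38.4
position: [0.4385, -0.3081, 0.0739]
tcp_rot: [[1.0, -0.006, 0.002], [-0.006, -1.0, -0.001], [0.002, 0.001, -1.0]]
force: [0.5, 0.7, 1.9]
gripper_width: 0.0474
grip_force: 26.7
time_s: 38.82
position: [0.4385, -0.3082, 0.074]
tcp_rot: [[1.0, -0.006, 0.002], [-0.006, -1.0, -0.001], [0.002, 0.001, -1.0]]
force: [0.3, 1.4, 7.0]
gripper_width: 0.047
grip_force: 41.1
bottlecap (array([565.2, -60. , 114. ]), 14.0, array([565.9, -59.3]), array([26.4, 26.3]), 0.7, 169, np.float64(0.1137))
```

```bash
python3 -m pendant '[[[0,0,0],[0,0,10],0.3],[[0,0,0],[0,0,30],0.3],[[0,0,0],[0,0,55],0.3],[[0,0,0],[0,0,75],0.3],[[0,0,0],[3,15,80],0.3],[[0,0,0],[9,42,80],0.3],[[0,0,0],[15,72,80],0.3],[[0,0,0],[21,102,80],0.3],[[0,0,0],[27,132,80],0.3],[[0,0,0],[33,162,80],0.3]]'; python3 -m pendant '[[[0,0,0],[6,30,0],0.3],[[0,0,0],[13,60,0],0.3],[[0,0,0],[19,90,0],0.3],[[0,0,0],[25,120,0],0.3],[[0,0,0],[30,143,0],0.3],[[0,0,0],[33,156,0],0.3],[[0,0,0],[34,160,0],0.3],[[0,0,0],[34,160,-10],0.3],[[0,0,0],[34,160,-30],0.3],[[0,0,0],[34,160,-50],0.3]]';  python3 -m pendant '[[[0,0,0],[0,0,-15],0.3],[[0,0,0],[0,0,-21],0.3],[[0,0,0],[0,0,-24],0.3],[[0,0,0],[0,0,-25],0.3],[[0,0,0],[0,0,-25],0.3],[[0,0,0],[0,0,-25],0.3]]'
```

```text
time_s: 39.7
position: [0.4702, -0.1444, 0.153]
tcp_rot: [[1.0, -0.007, -0.0], [-0.007, -1.0, 0.0], [-0.0, -0.0, -1.0]]
force: [0.3, 0.2, -3.4]
gripper_width: 0.0472
grip_force: 42.6
time_s: 40.53
position: [0.505, 0.0132, 0.1024]
tcp_rot: [[1.0, -0.006, 0.002], [-0.006, -1.0, -0.001], [0.002, 0.001, -1.0]]
force: [0.7, -0.1, -2.6]
gripper_width: 0.047
grip_force: 42.7
time_s: 41.03
position: [0.5026, 0.0133, 0.079]
tcp_rot: [[1.0, -0.007, -0.003], [-0.007, -1.0, -0.0], [-0.003, 0.0, -1.0]]
force: [-6.0, 0.8, 12.6]
gripper_width: 0.0469
grip_force: 44.4
```

Touching. Relieve, release, rise, and go aside toward the start.

```bash
python3 -m pendant '[[[0,0,0],[0,0,1.5],0.3],[[0,0,0],[0,0,2],0.3],[[0,0,0],[0,0,2],0.56],[[0,0,0],[0,0,2],0.65],[[0,0,0],[0,0,2],0.8],[[0,0,0],[0,0,2],1],[[0,0,0],[0,0,2],1],[[0,0,0],[0,0,25],1],[[0,0,0],[0,0,62],1],[[0,0,0],[0,0,100],1]]'; python3 -m pendant '[[[0,0,0],[-5,-30,20],1],[[0,0,0],[-12,-65,40],1],[[0,0,0],[-20,-105,50],1],[[0,0,0],[-30,-145,50],1],[[0,0,0],[-40,-185,50],1],[[0,0,0],[-50,-225,50],1],[[0,0,0],[-60,-263,50],1],[[0,0,0],[-70,-300,50],1],[[0,0,0],[-75,-325,50],1],[[0,0,0],[-75,-325,50],1]]'
python3 - <<'E'
from m import *
im,d=grab('top','7'); grab('scene','7')
print('jar',circ('top',im,d,.085,.105,(245,155,286,205),.096))
print('bottlecap',circ('top',im,d,.105,.12,(318,165,360,205),.114))
print('tin',circ('top',im,d,.098,.13,(275,195,325,240),.108))
print('spool',circ('top',im,d,.036,.056,(130,185,220,275),.046))
E
```

```text
time_s: 41.87
position: [0.5032, 0.0144, 0.1773]
tcp_rot: [[1.0, -0.006, -0.004], [-0.006, -1.0, 0.0], [-0.004, -0.0, -1.0]]
force: [0.6, 0.2, -0.1]
gripper_width: 0.0856
grip_force: 0.0
time_s: 42.7
position: [0.4289, -0.3161, 0.2276]
tcp_rot: [[1.0, -0.011, 0.0], [-0.011, -1.0, -0.003], [0.0, 0.003, -1.0]]
force: [0.7, 0.3, -1.4]
gripper_width: 0.0854
grip_force: 0.0
jar (array([576.1,  75.1,  96. ]), 28.8, array([576.4,  74.9]), array([55.8, 55. ]), 64.4, 690, np.float64(0.0958))
bottlecap (array([565.1, -60.1, 114. ]), 14.1, array([565. , -60.2]), array([28.2, 24.4]), 0.3, 170, np.float64(0.1136))
tin (array([504.3,  14.3, 108. ]), 31.9, array([504.4,  14.1]), array([46.9, 47. ]), 0.6, 660, np.float64(0.108))
spool (array([475.2, 280.9,  46. ]), 28.9, array([475.6, 280.6]), array([52.4, 56.5]), 0.6, 621, np.float64(0.0459))
```

View pics/scene_7.png

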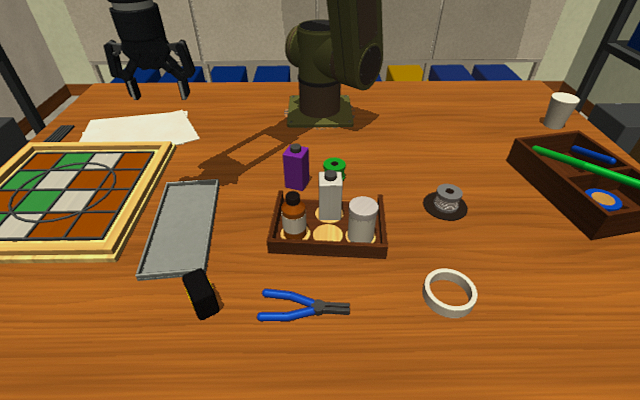

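The spool is on the mat at (446,200). Bottle (292,215), tin (330,197) and jar (363,220) are back upright within 1 mm of their starts, and the bystanders are untouched.

```bash
python3 -c "
from rig import ctrl
print(ctrl.hand_in())"
```

```text
the job is handed in; nothing more can be done
None
```

The job is done and handed in at about 43 s: the spool stands upright within about 2 mm of the mat's centre, and bottle, tin and jar are back upright within about 1 mm of where they started; the first grip on the jar slipped off its lid without moving it, and the second held.

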